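Unhook the top cup from a nest of parts cups

ROBOT

A 6-joint arm with a two-finger parallel gripper is mounted at the origin on the work surface. World frame = base frame: x ahead of the robot, y to its left, z up, the work surface at z = 0. Lengths are in m, angles in degrees, forces in N, time in s.
With the tool pointing down it reaches from about 0.3 to 1 m from the base axis. Payload 5.1 kg.
Tool frame: the origin (TCP) lies at the centre of the arm's flange, where the gripper is bolted on; the fingertips stand 190 mm ahead of it and the grasp point (between the pads) lies 171 mm ahead of it; z points along the fingers, y is the direction in which the jaws open and shut (so a half turn about z gives the same grasp; the last joint's range is limited). The gripper opens to 95 mm and grips with 3 to 60 N. Pads are 20 mm wide; open, the fingers measure 119 mm over their backs; the gripper's body (75 mm by 180 mm) begins 59 mm behind the grasp point.
Start: joints at [-80.077, 7.093, 94.555, -0, 78.352, -4.733], TCP at [0.164, -0.629, 0.405] pointing down, gripper open.
Joint ranges: [-149.61, 149.61], [-58.7, 133.49], [1.44, 155.28], [-77.14, 257.14], [18.33, 153.61], [-166.67, 166.67]. Speed limits (degrees/s): [147.25, 147.25, 180, 180, 180, 180].

INTERFACE

Orientations are given as a 3x3 rotation matrix whose columns are the frame's x, y, z axes.
In Python, from cell import bot gives the robot as it stands.
- The arm moves only by the tool apply_moves, never from a script. Its argument "moves" is a list of rows, each a list of 7 numbers: the closure, from 0 (fully open) to 1 (shut), then the shift along the tool's x, y, z normalised to -1 to 1, where 1 is 0.04 m, then the turn, a rotation vector about the tool's x, y, z normalised to -1 to 1, where 1 is 360 degrees. A call has 1 to 10 rows; each row shifts and turns the pose as measured when the row begins, along the tool's axes as they then stand; what a row does not reach is not made up. A row lasts 1/8 s, in which the tool goes at most 62.5 mm and 10.7 degrees, less where a joint would pass 70% of its speed; a pose out of reach is approached as far as the arm can. A call with a number of a shift or a turn outside -1 to 1 is refused whole. A call with a gripper value outside its range is refused whole. The fingers move at their own pace and stop on an object; the grip force is fixed at half the most. Time passes only in rows, so rows that do not move let the fingers close. It gives the time, the measured TCP pose, the force and the opening at its end, in the units of the state.
- bot.get_obs(): the state, without advancing time (a new reading comes with each control period).
- bot.camera(name): name is "scene" or "top"; returns the picture (400x640x3 uint8, red, green, blue); there is no depth.
- bot.camera_info(name): a dict with "fx", "fy", "cx", "cy" (pixels), "R" (3x3) and "t" (3): a world point X has camera coordinates R X + t. Camera axes: x right, y down, z forward; pixel columns grow to the right and rows downward; lengths in m; the calibration is good to about 2 mm. A picture is of the moment at which its call begins. camera_info takes no time and is no camera call.
- bot.sign_off(): hands the job in, once; it reports no verdict.
The state is a dict: "time_s": time; "joints": joint angles; "qvel": joint speeds; "effort": joint torques, N m; "eef_pos": TCP position; "tool_rot": TCP orientation; "ft_force": force on the tool from outside, world axes, zero at the start; "torque": the same for the moment, N m; "gripper_width": finger opening in m.
Only numpy, scipy, OpenCV 4.12 (cv2) and the standard library are available. Lean on these libraries where they do the work, as an engineer would, in place of code of your own. Each camera call takes 0.05 s, during which the arm holds its last target.

TASK

Take only the top steel parts cup, with its three nuts in it, off the nested stack and stand it flat inside the empty wooden frame. It is hooked into the cup below: push it endwise towards the upturned lip of the stand until it comes firmly to its stop, and only then lift it straight up. The next cup must stay down in its nest, the nuts must stay in their cup, and the other things on the bench must be left where they are.

Things in the scene. Friction and masses are not known exactly. Their poses are not given: they have to be found in the camera images.
- stand: fixed grey stand, plate 150 (x) by 110 (y) by 12 mm, origin under its middle; at its +x end an upturned lip, 90 mm wide, outer face 73 mm from the middle, top 50 mm above the bench. A bottom cup is part of it; two loose cups of the same kind nest above, all with long side and axes along the stand's. Only the top one starts hooked: lugs at its foot lie under ledges inside the next cup's collar.
- top_mid (a point): centre, half-way up, of the loose TOP cup: steel, ~0.2 kg + nuts, 94 (x) by 62 (y) by 55 mm high; foot 72 by 46 mm, 27 mm high; above it a straight collar 94 by 62 mm, walls 3 mm, up to the rim. The foot sits 25 mm deep in the next cup; the collar is wholly exposed, from 2 mm above the next rim. Slides +-8 mm in x about concentric, light friction, stays where pushed; push low on its -x end.
- next_mid (a point): centre, half-way up, of the loose NEXT cup, same kind, ~0.2 kg, 30 mm lower than the top one. Its ledges hold down the top cup's lugs unless the top cup is in the last 3 mm before its firm stop, 8 mm past concentric to the stand's +x (lip) side; it starts 2 to 8 mm on the -x side. This cup is already at its own +x stop and not hooked: it comes up if the top one is lifted still hooked.
- frame_in (a point): centre of the floor (8 mm above the bench) of the fixed wooden holding frame, empty: a recess 115 (x) by 95 (y) mm inside edging 12 mm wide that rises 14 mm above this floor
- nut0_mid (a point): centre of a loose brass hexagon coupling nut, 16 mm across flats, 20 mm long, standing in the top cup, on its floor (3 mm above the cup's underside); one of three
- nut1_mid (a point): centre of a loose brass hexagon coupling nut, 16 mm across flats, 20 mm long, standing in the top cup, on its floor (3 mm above the cup's underside); one of three
- nut2_mid (a point): centre of a loose brass hexagon coupling nut, 16 mm across flats, 20 mm long, standing in the top cup, on its floor (3 mm above the cup's underside); one of three
- tape: bystander: black tape roll, 84 mm across, 24 mm high, lying flat; origin under its middle
- driver: bystander: screwdriver, 180 mm, lying; origin under its middle
- tin: bystander: plain tin, 76 mm across, 95 mm high; origin under its middle
- jar: bystander: glass jar, 66 mm across, 85 mm high; origin under its middle
- wrench: bystander: wrench, 200 mm, lying; origin under its middle
- mallet: bystander: hammer, 280 mm, lying; origin under its middle
- block: bystander: wooden offcut, 100 by 45 by 45 mm; origin under its middle
Not all that is in view belongs to the job. Leave any red or yellow look-alike of the part that bears top_mid alone. What is shaped like the stand but pink is not meant.

How it is judged (in metres and radians):
On the way, in this order (a step that is already met when the one before it is completed fails the run):
1. the top cup is pushed to its stop at the lip end while it is still down in the nest (x of top_mid in the frame of stand above 0.0125 m and z of top_mid in the frame of next_mid below 0.035 m and z of next_mid in the frame of stand below 0.0755 m and angle between next_mid's own z axis and vertical below 0.12 rad), for 0.1 s.
2. the top cup is lifted clear of the nest and the next cup is still seated (z of top_mid in the frame of stand above 0.135 m and z of next_mid in the frame of stand below 0.0755 m and angle between next_mid's own z axis and vertical below 0.12 rad), for 0.1 s.
At the end, for the whole second after the job is handed in: The top cup stands at rest on the floor of the frame (centre within 31 mm, underside within 4 mm, tilt under 0.08 rad) with its three nuts in it (within 45 mm of its centre); the next cup is still seated (raised under 6 mm, tilt under 0.12 rad) (horizontal distance between top_mid and frame_in below 0.031 m and z of top_mid in the frame of frame_in below 0.0315 m and angle between top_mid's own z axis and vertical below 0.08 rad and linear speed of top_cup below 0.02 m/s and distance between each of nut0_mid, nut1_mid, nut2_mid and top_mid below 0.045 m and z of next_mid in the frame of stand below 0.0755 m and angle between next_mid's own z axis and vertical below 0.12 rad); the robot touches nothing.
It fails at once if the next cup is dragged up with the top one (more than 12 mm) (z of next_mid in the frame of stand above 0.0815 m).
It fails at once if a bystander is shifted by more than 30 mm (distance of any of tape, driver, tin, jar, wrench, mallet, block from where it was at the start of the episode above 0.03 m).
It also fails if it takes over 58 s, if anything falls off the work surface, if the arm or the gripper's body presses on something with over 40 N, if the wrist force passes 120 N, or if a joint passes its speed limit or range.

## Working session

There is one attempt and no reset: what is moved stays moved. The work goes in short steps, Python scripts to look and compute and a tool call to move; the robot and the scene stay as the last step left them, time stands still between calls to the robot, and variables do not carry over. Pictures are saved under pics/ and viewed, and the job is handed in when it is done.

Besides the shell and the picture viewer there is one more tool, called after "Emit:" in YAML: its name, and indented under it one key for each argument. apply_moves: Moves the arm, as the interface text tells. Scaled input: -1 to 1 covers 0.04 m each way for a shift and 360 degrees each way for a turn. Its arguments: {"type":"object","properties":{"moves":{"type":"array","items":{"type":"array","items":{"type":"number","minimum":-1,"maximum":1}}}},"required":["moves"]}

```bash
mkdir -p pics; python3 - <<'E'
from cell import bot
import cv2
for n in("scene","top"):
    im=bot.camera(n); cv2.imwrite(f"pics/{n}0.png",im[:,:,::-1]); i=bot.camera_info(n); print(n,i)
o=bot.get_obs();print(o)
E
```

```text
scene {'fx': 495.1251232762905, 'fy': 495.1251232762905, 'cx': 326.1159489480162, 'cy': 205.16099777791672, 'R': array([[-0.75772731,  0.65235117,  0.01694897],
       [ 0.51311861,  0.611649  , -0.60215845],
       [-0.40318559, -0.44757507, -0.79819668]]), 't': array([ 0.4075614 , -0.23622386,  1.6513295 ])}
top {'fx': 373.97588769493854, 'fy': 373.97588769493854, 'cx': 319.82063516602966, 'cy': 198.47517012171676, 'R': array([[-0.01502272, -0.99982449, -0.01119422],
       [-0.99871569,  0.01554595, -0.04822134],
       [ 0.0483869 ,  0.01045542, -0.99877394]]), 't': array([-0.00923521,  0.52826873,  1.05343478])}
{'time_s': 0.1, 'joints': array([-8.00763595e+01,  7.13123664e+00,  9.46240317e+01,  1.84744277e-03,
        7.83507836e+01, -4.73398505e+00]), 'qvel': array([-0.02880464, -0.12421958, -0.23309545,  0.01310963,  0.06319822,
        0.04219176]), 'effort': array([ 3.14798799e-04, -4.18880332e+01, -3.61096323e+01,  7.76402769e-02,
        4.61516180e-02, -6.27691725e-05]), 'eef_pos': array([ 0.16440163, -0.62864962,  0.40361591]), 'tool_rot': array([[ 9.67456842e-01,  2.53035918e-01, -2.87878015e-04],
       [ 2.53036015e-01, -9.67455131e-01,  1.82870383e-03],
       [ 1.84218690e-04, -1.84203554e-03, -9.99998286e-01]]), 'ft_force': array([-0.40837529,  0.37658483, -0.34383501]), 'torque': array([ 0.02450536,  0.01345874, -0.00168197]), 'gripper_width': 0.0952466850609008}
```

View pics/scene0.png

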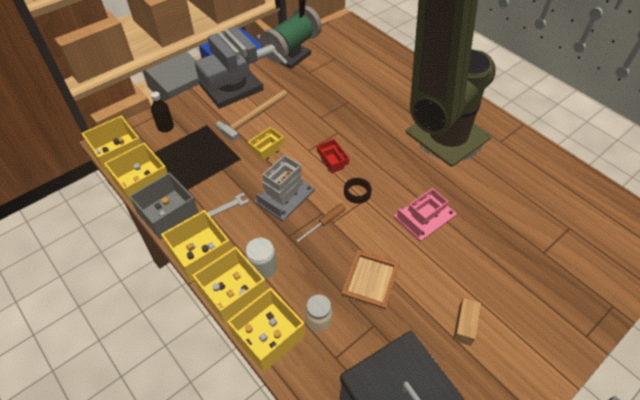

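View pics/top0.png

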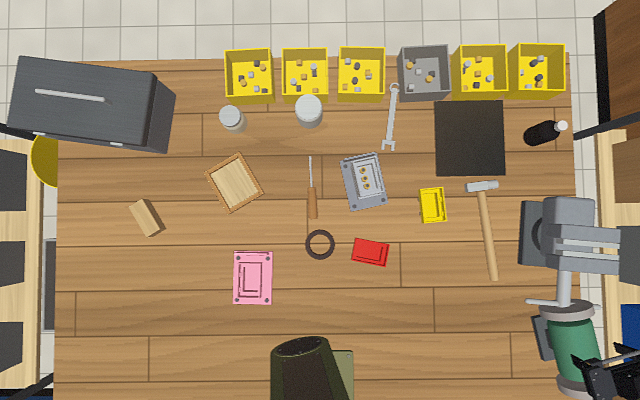

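The grey stand with the steel cup stack is at top-view (363,181) and the wooden frame at (234,183). There are yellow (432,205) and red (370,252) look-alike cups, and a pink stand at (252,277). The grey stack with three nuts is the one described, so I'll enlarge it to confirm.

```bash
python3 - <<'E'
import cv2
a=cv2.imread("pics/top0.png");b=cv2.imread("pics/scene0.png")
def crop(im,x,y,w,h,s,n):
    cv2.imwrite(n,cv2.resize(im[y:y+h,x:x+w],None,fx=s,fy=s,interpolation=cv2.INTER_CUBIC))
crop(a,330,140,70,80,7,"pics/c1.png")
crop(a,195,140,80,80,7,"pics/c2.png")
crop(b,245,145,80,80,7,"pics/c3.png")
crop(b,335,240,80,80,7,"pics/c4.png")
E
```

```text
(no output)
```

View pics/c1.png

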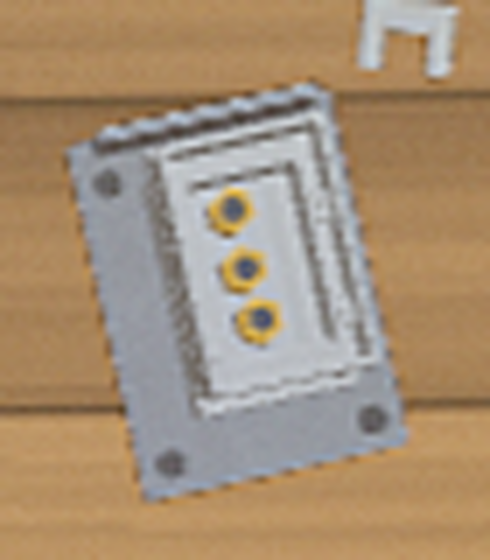

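View pics/c2.png

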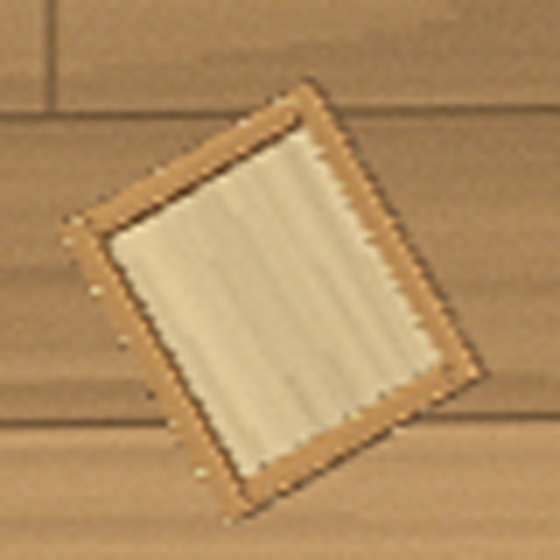

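View pics/c3.png

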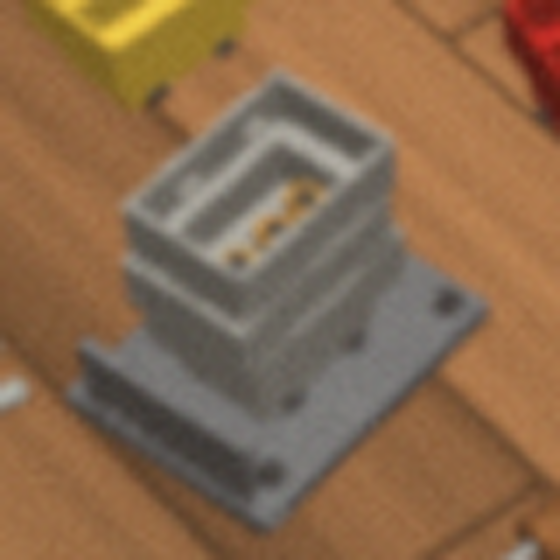

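The crop confirms it: grey stand with a grey steel stack and three brass nuts, and the lip on the far side (top of the top view). Now the measurements.

```bash
cat > h.py <<'E'
import numpy as np
from cell import bot
def ray(n,u,v,z):
    i=bot.camera_info(n);R=np.array(i["R"]);t=np.array(i["t"])
    d=R.T@np.array([(u-i["cx"])/i["fx"],(v-i["cy"])/i["fy"],1]);c=-R.T@t
    return c+d*(z-c[2])/d[2]
def proj(n,X):
    i=bot.camera_info(n);p=np.array(i["R"])@np.array(X)+np.array(i["t"])
    return np.array([i["fx"]*p[0]/p[2]+i["cx"],i["fy"]*p[1]/p[2]+i["cy"]])
def cr(n,pts,x0,y0,s,z):
    return np.array([ray(n,(a+.5)/s-.5+x0,(b+.5)/s-.5+y0,z) for a,b in pts])
def show(name,P):
    print(name,"mean",P.mean(0).round(4)); 
    for k in range(len(P)):
        d=P[(k+1)%len(P)]-P[k]; print("  ",P[k].round(4),"side",np.linalg.norm(d).round(4),"ang",np.degrees(np.arctan2(d[1],d[0])).round(1))
E
python3 - <<'E'
from h import *
show("plate",cr("top",[(68,150),(408,440),(145,498)],330,140,7,.012))
show("rim top",cr("top",[(158,155),(318,117),(380,360),(203,415)],330,140,7,.127))
show("rim scene",cr("scene",[(275,72),(393,150),(243,290),(124,208)],245,145,7,.127))
show("plate scene",cr("scene",[(490,303),(268,530),(68,390)],245,145,7,.012))
show("frame top out",cr("top",[(65,222),(308,80),(490,375),(238,520)],195,140,7,.022))
show("frame floor",cr("top",[(105,237),(300,125),(443,360),(248,480)],195,140,7,.008))
E
```

```text
plate mean [ 0.5468 -0.1296  0.012 ]
   [ 0.6347 -0.0747  0.012 ] side 0.182 ang -131.6
   [ 0.5138 -0.2107  0.012 ] side 0.1095 ang 101.6
   [ 0.4919 -0.1035  0.012 ] side 0.1457 ang 11.4
rim top mean [ 0.5756 -0.1405  0.127 ]
   [ 0.6152 -0.1025  0.127 ] side 0.06 ang -77.5
   [ 0.6282 -0.1611  0.127 ] side 0.0915 ang -167.0
   [ 0.539  -0.1816  0.127 ] side 0.0673 ang 106.4
   [ 0.52  -0.117  0.127] side 0.0963 ang 8.7
rim scene mean [ 0.5846 -0.1386  0.127 ]
   [ 0.5446 -0.18    0.127 ] side 0.0645 ang 99.1
   [ 0.5344 -0.1164  0.127 ] side 0.0919 ang 11.9
   [ 0.6243 -0.0974  0.127 ] side 0.064 ang -80.6
   [ 0.6348 -0.1606  0.127 ] side 0.0923 ang -167.8
plate scene mean [ 0.5995 -0.1175  0.012 ]
   [ 0.4955 -0.1027  0.012 ] side 0.1496 ang 12.8
   [ 0.6414 -0.0694  0.012 ] side 0.1128 ang -79.7
   [ 0.6616 -0.1804  0.012 ] side 0.1833 ang 154.9
frame top out mean [0.5775 0.2259 0.022 ]
   [0.6102 0.3114 0.022 ] side 0.1142 ang -60.4
   [0.6667 0.2121 0.022 ] side 0.1419 ang -148.9
   [0.5452 0.1388 0.022 ] side 0.1173 ang 119.1
   [0.4881 0.2413 0.022 ] side 0.1408 ang 29.9
frame floor mean [0.5783 0.2298 0.008 ]
   [0.6055 0.2994 0.008 ] side 0.0924 ang -60.8
   [0.6506 0.2187 0.008 ] side 0.1141 ang -149.2
   [0.5525 0.1603 0.008 ] side 0.0936 ang 120.8
   [0.5046 0.2407 0.008 ] side 0.1168 ang 30.2
```

View pics/c4.png

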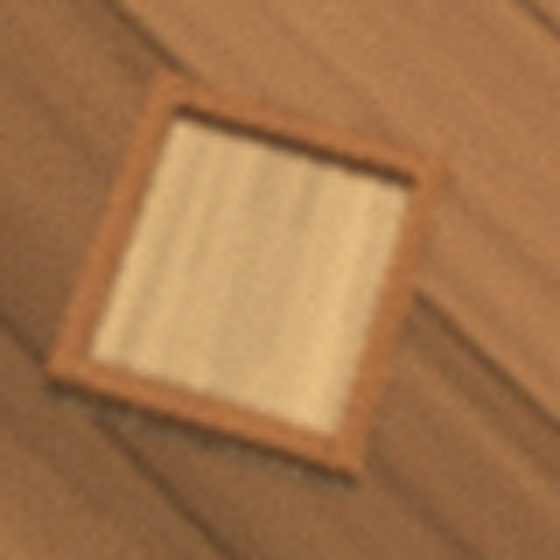

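```bash
python3 - <<'E'
from h import *
from scipy.optimize import least_squares
import cv2
def px(pts,x0,y0): return np.array([((a+.5)/7-.5+x0,(b+.5)/7-.5+y0) for a,b in pts])
# model: plate corners, rim corners in stand frame (offset s)
P=lambda sx,sy:(sx*.075,sy*.055,.012)
Rm=lambda sx,sy:(sx*.047,sy*.031,.127)
obs=[]
for m,off,n,pts,o in [
 ([P(1,1),P(-1,-1),P(-1,1)],0,"top",[(68,150),(408,440),(145,498)],(330,140)),
 ([Rm(1,1),Rm(1,-1),Rm(-1,-1),Rm(-1,1)],1,"top",[(158,155),(318,117),(380,360),(203,415)],(330,140)),
 ([Rm(-1,-1),Rm(-1,1),Rm(1,1),Rm(1,-1)],1,"scene",[(275,72),(393,150),(243,290),(124,208)],(245,145)),
 ([P(-1,1),P(1,1),P(1,-1)],0,"scene",[(490,303),(268,530),(68,390)],(245,145))]:
  for a,b in zip(m,px(pts,*o)): obs.append((np.array(a),off,n,b))
def W(p,a,off):
    c,s=np.cos(p[2]),np.sin(p[2]); x=a[0]+off*p[3]; return np.array([p[0]+c*x-s*a[1],p[1]+s*x+c*a[1],a[2]])
f=lambda p:np.concatenate([proj(n,W(p,a,off))-b for a,off,n,b in obs])
r=least_squares(f,[.578,-.14,.2,.004],x_scale=[.01,.01,.1,.01],loss="soft_l1");print(r.x,np.degrees(r.x[2]));print(r.fun.reshape(-1,2).round(2))
p=r.x;print("cup centre",W(p,np.array([0,0,0]),1))
for n,x,y,w in(("top",330,140,80),("scene",245,145,80)):
    im=cv2.imread(f"pics/{n}0.png")[y:y+w,x:x+w];im=cv2.resize(im,None,fx=7,fy=7,interpolation=cv2.INTER_CUBIC)
    for fn,off,col in((P,0,(0,0,255)),(Rm,1,(0,255,0))):
        q=np.array([(proj(n,W(p,fn(a,b),off))-(x,y)+.5)*7-.5 for a,b in((1,1),(1,-1),(-1,-1),(-1,1))]);cv2.polylines(im,[q.round().astype(np.int32)],True,col,1)
    cv2.imwrite(f"pics/ov_{n}.png",im)
a=cv2.imread("pics/ov_top.png");b=cv2.imread("pics/ov_scene.png");cv2.imwrite("pics/ov.png",cv2.resize(np.hstack([a,b]),(800,400)))
E
```

```text
[ 0.57668538 -0.14158872  0.20388532  0.00342238] 11.681768206686568
[[-0.77 -1.48]
 [-0.03 -0.19]
 [-0.2  -0.07]
 [-0.61 -1.76]
 [ 0.22 -1.61]
 [-0.33 -0.49]
 [ 1.15 -3.05]
 [ 1.05 -0.87]
 [ 1.02 -1.9 ]
 [ 0.52 -1.62]
 [ 0.49 -0.68]
 [ 0.82 -0.61]
 [ 0.01 -1.12]
 [ 0.11 -0.02]]
cup centre [ 0.58003687 -0.14089577  0.        ]
```

View pics/ov.png

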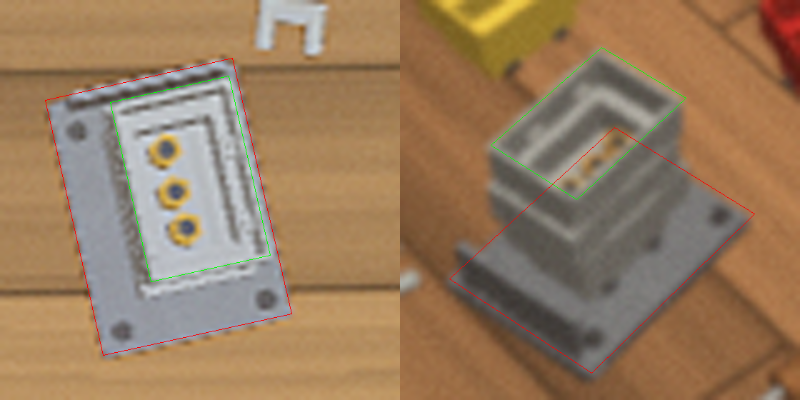

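Emit:
apply_moves:
  moves:
    - [1,0.25,-0.97,0,0,0,0.0082]
    - [1,0.25,-0.97,0,0,0,0]
    - [1,0.25,-0.97,0,0,0,0]
    - [1,0.25,-0.97,0,0,0,0]
    - [1,0.25,-0.97,0,0,0,0]
    - [1,0.25,-0.97,0,0,0,0]
    - [1,0.25,-0.97,0,0,0,0]

```text
time_s: 0.98
eef_pos: [0.1758, -0.3413, 0.3998]
tool_rot: [[0.98, 0.199, -0.002], [0.199, -0.98, 0.01], [0.0, -0.01, -1.0]]
ft_force: [0.2, 0.5, 0.2]
gripper_width: 0.0304
```

```bash
cat >> h.py <<'E'
def to(x,y,z,yaw):
    o=bot.get_obs();R=o["tool_rot"];d=np.array([x,y,z])-o["eef_pos"]
    print("t",o["time_s"],"pos",o["eef_pos"].round(4),"F",o["ft_force"].round(2),"w",round(float(o["gripper_width"]),4),"yaw",np.degrees(np.arctan2(R[1,0],R[0,0])).round(2))
    from scipy.spatial.transform import Rotation as Q
    c,s=np.cos(np.radians(yaw)),np.sin(np.radians(yaw));T=np.array([[c,s,0],[s,-c,0],[0,0,-1]])
    rv=Q.from_matrix(R.T@T).as_rotvec(degrees=True)
    print("shift/40mm",(R.T@d/.04).round(3),"rot/360",(rv/360).round(4))
E
python3 -c "
from h import *
to(.500,-.158,.34,11.7)"
```

```text
t 0.975 pos [ 0.1758 -0.3413  0.3998] F [0.16 0.51 0.18] w 0.0304 yaw 11.46
shift/40mm [ 8.854 -2.867  1.525] rot/360 [-0.0016 -0.     -0.0007]
```

Emit:
apply_moves:
  moves:
    - [1,0.98,-0.32,0,-0.0016,0,-0.0007]
    - [1,0.98,-0.32,0,0,0,0]
    - [1,0.98,-0.32,0,0,0,0]
    - [1,0.98,-0.32,0,0,0,0]
    - [1,0.98,-0.32,0,0,0,0]
    - [1,0.98,-0.32,0,0,0,0]
    - [1,0.98,-0.32,0,0,0,0]
    - [1,0.98,-0.32,0,0,0,0]
    - [1,0.9,-0.3,0,0,0,0]
    - [1,0,0,0,0,0,0]

```text
time_s: 2.22
eef_pos: [0.5031, -0.148, 0.3957]
tool_rot: [[0.979, 0.203, -0.003], [0.203, -0.979, -0.001], [-0.003, 0.0, -1.0]]
ft_force: [-0.5, -0.6, 0.1]
gripper_width: 0.0006
```

```bash
python3 -c "
from h import *
to(.500,-.158,.293,11.7)"
```

```text
t 2.225 pos [ 0.5031 -0.148   0.3957] F [-0.51 -0.63  0.06] w 0.0006 yaw 11.73
shift/40mm [-0.118  0.228  2.568] rot/360 [0.0001 0.0005 0.0001]
```

Emit:
apply_moves:
  moves:
    - [1,-0.12,0.23,0.6,0,0.0005,0]
    - [1,0,0,0.7,0,0,0]
    - [1,0,0,0.7,0,0,0]
    - [1,0,0,0.5,0,0,0]
    - [1,0,0,0,0,0,0]

```text
time_s: 2.85
eef_pos: [0.4964, -0.1601, 0.292]
tool_rot: [[0.979, 0.202, -0.003], [0.202, -0.979, -0.001], [-0.003, 0.0, -1.0]]
ft_force: [-1.4, 1.1, -0.5]
gripper_width: 0.0002
```

```bash
python3 - <<'E'
from h import *
import cv2
to(.515,-.1550,.293,11.7)
for n,x,y in(("top",320,130),("scene",235,120)):
    im=bot.camera(n)[y:y+100,x:x+100,::-1]; cv2.imwrite(f"pics/p1_{n}.png",cv2.resize(im,None,fx=4,fy=4,interpolation=cv2.INTER_CUBIC))
a=cv2.imread("pics/p1_top.png");b=cv2.imread("pics/p1_scene.png");cv2.imwrite("pics/p1.png",np.hstack([a,b]))
E
```

```text
t 2.85 pos [ 0.4964 -0.1601  0.292 ] F [-1.42  1.05 -0.54] w 0.0002 yaw 11.64
shift/40mm [ 0.48  -0.031 -0.026] rot/360 [ 0.      0.0006 -0.0002]
```

View pics/p1.png

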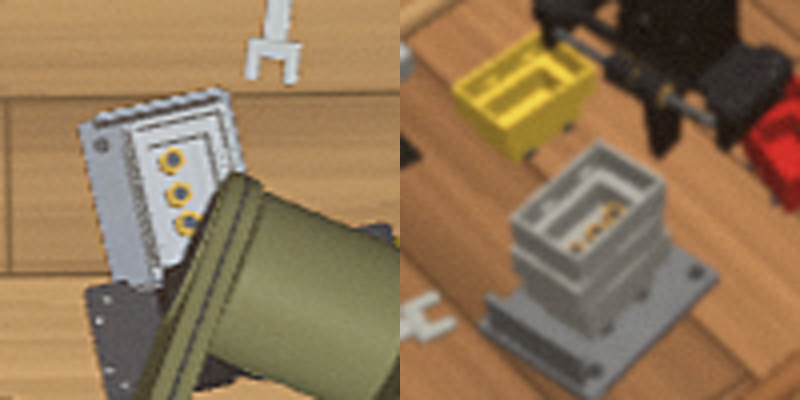

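Emit:
apply_moves:
  moves:
    - [1,0.3,-0.04,0,0,0.0006,0]
    - [1,0.2,0,0,0,0,0]
    - [1,0.1,0,0,0,0,0]
    - [1,0.1,0,0,0,0,0]
    - [1,0.1,0,0,0,0,0]

```text
time_s: 3.58
eef_pos: [0.5311, -0.1522, 0.2978]
tool_rot: [[0.979, 0.202, 0.008], [0.202, -0.979, -0.004], [0.007, 0.006, -1.0]]
ft_force: [-1.9, -0.6, 0.9]
gripper_width: 0.0006
```

```bash
cat >> h.py <<'E'
def st(x0=.5767,y0=-.1416,yaw=11.7):
    o=bot.get_obs();c,s=np.cos(np.radians(yaw)),np.sin(np.radians(yaw));d=o["eef_pos"]-[x0,y0,0];F=o["ft_force"]
    print("along mm",1e3*(c*d[0]+s*d[1]),"lat",1e3*(-s*d[0]+c*d[1]),"z",d[2],"F along",c*F[0]+s*F[1],"lat",-s*F[0]+c*F[1],"z",F[2])
E
python3 -c "
from h import *
st()"
```

```text
along mm -46.78913151192118 lat -1.148024958071538 z 0.2977797479167479 F along -1.9560770748614524 lat -0.18971922564484894 z 0.9417188393210927
```

Emit:
apply_moves:
  moves:
    - [1,0.03,-0.03,0.1,0,-0.001,0]
    - [1,0.05,0,0.05,0,0,0]
    - [1,0.05,0,0,0,0,0]

```text
time_s: 3.95
eef_pos: [0.5356, -0.1501, 0.2916]
tool_rot: [[0.979, 0.203, -0.004], [0.203, -0.979, -0.006], [-0.005, 0.005, -1.0]]
ft_force: [-11.6, -2.5, 7.9]
gripper_width: 0.0006
```

```bash
python3 -c "
from h import *
st();to(.5368,-.1504,.294,11.7)"
```

```text
along mm -41.93944685224946 lat -0.04543727081715403 z 0.2915983425460321 F along -11.904361206835494 lat -0.06611987690632937 z 7.933854046074334
t 3.95 pos [ 0.5356 -0.1501  0.2916] F [-11.64  -2.48   7.93] w 0.0006 yaw 11.7
shift/40mm [ 0.027  0.012 -0.06 ] rot/360 [0.0009 0.0008 0.    ]
```

Emit:
apply_moves:
  moves:
    - [1,0.05,0,-0.05,0.0009,0.0008,0]
    - [1,0.06,0,0,0,0,0]

```text
time_s: 4.2
eef_pos: [0.5378, -0.1503, 0.2927]
tool_rot: [[0.979, 0.204, -0.012], [0.204, -0.979, -0.003], [-0.013, 0.0, -1.0]]
ft_force: [-11.5, -3.2, 6.4]
gripper_width: -0.0001
```

```bash
python3 -c "
from h import *
st();to(.5368,-.1504,.294,11.7)"
```

```text
along mm -39.836674139001325 lat -0.6429137571155041 z 0.29269063836038517 F along -11.89066134721799 lat -0.7912606814301939 z 6.4264467494157405
t 4.2 pos [ 0.5378 -0.1503  0.2927] F [-11.48  -3.19   6.43] w -0.0001 yaw 11.75
shift/40mm [-0.026 -0.003 -0.032] rot/360 [0.     0.002  0.0001]
```

Emit:
apply_moves:
  moves:
    - [1,0.06,0,-0.04,0,0.002,0]
    - [1,0.05,0,0,0,0.001,0]

```text
time_s: 4.45
eef_pos: [0.5384, -0.1507, 0.2928]
tool_rot: [[0.979, 0.205, -0.015], [0.205, -0.979, -0.001], [-0.015, -0.002, -1.0]]
ft_force: [-13.5, -2.1, 8.7]
gripper_width: 0.0007
```

```bash
python3 -c "
from h import *
st();to(.5368,-.1504,.294,11.7)"
```

```text
along mm -39.36339291234063 lat -1.1400979719560977 z 0.2928179144521569 F along -13.618374476465066 lat 0.6477048880637839 z 8.685659637253357
t 4.45 pos [ 0.5384 -0.1507  0.2928] F [-13.47  -2.13   8.69] w 0.0007 yaw 11.81
shift/40mm [-0.038 -0.015 -0.029] rot/360 [-0.0003  0.0023  0.0003]
```

```bash
python3 - <<'E'
from h import *
import cv2
b=bot.camera("scene")[120:220,235:345,::-1]; b=cv2.resize(b,None,fx=7,fy=7,interpolation=cv2.INTER_CUBIC)[:600]
cv2.imwrite("pics/p2.png",b)
E
```

```text
(no output)
```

View pics/p2.png

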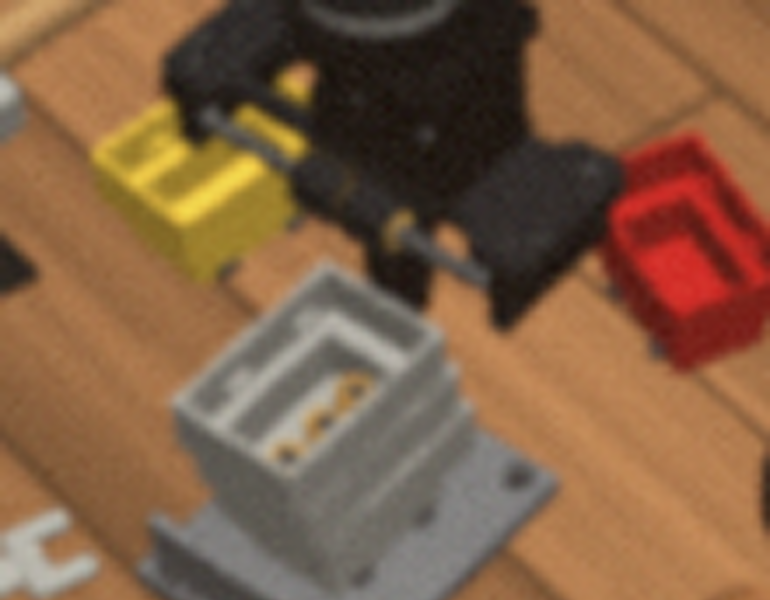

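The scene view shows the top cup stepped forward of the next one at its −x end (rim corners at about (438,335), (458,370) and (472,405)). The step matches the one below it, so the cup is at its stop. I'll give it one firmer push to be sure.

Emit:
apply_moves:
  moves:
    - [1,0.1,-0.01,-0.03,0,0.002,0]
    - [1,0.12,0,0,0,0.002,0]

```text
time_s: 4.75
eef_pos: [0.5408, -0.1508, 0.2933]
tool_rot: [[0.978, 0.207, -0.025], [0.207, -0.978, -0.001], [-0.025, -0.004, -1.0]]
ft_force: [-31.7, -5.1, 21.9]
gripper_width: 0.0006
```

```bash
python3 -c "
from h import *
st();to(.5368,-.1504,.294,11.7)"
```

```text
along mm -37.04840724967298 lat -1.6913373292771474 z 0.2932918214294208 F along -32.07302429268272 lat 1.4682611675229316 z 21.920128435045307
t 4.75 pos [ 0.5408 -0.1508  0.2933] F [-31.7   -5.07  21.92] w 0.0006 yaw 11.93
shift/40mm [-0.095 -0.03  -0.015] rot/360 [-0.0007  0.0039  0.0006]
```

Emit:
apply_moves:
  moves:
    - [1,-0.15,0,0,0,0,0]
    - [1,-0.35,0,0,0,0,0]
    - [0,0,0,-0.8,0,0,0]
    - [0,0,0,-0.9,0,0,0]
    - [0,0,0,0,0,0,0]

```text
time_s: 5.38
eef_pos: [0.5206, -0.1552, 0.3623]
tool_rot: [[0.978, 0.205, -0.023], [0.205, -0.979, 0.0], [-0.022, -0.005, -1.0]]
ft_force: [-0.3, -0.0, -0.4]
gripper_width: 0.025
```

```bash
python3 -c "
from h import *
st();to(.5917,-.1385,.36,11.7)"
```

```text
along mm -57.73531424442072 lat -1.9407182273415824 z 0.36226585338826567 F along -0.29298907052022366 lat 0.04059479073166423 z -0.3892392359778579
t 5.375 pos [ 0.5206 -0.1552  0.3623] F [-0.3  -0.02 -0.39] w 0.025 yaw 11.86
shift/40mm [ 1.827 -0.043  0.016] rot/360 [-0.0008  0.0036  0.0004]
```

Emit:
apply_moves:
  moves:
    - [0,0.6,-0.04,0,-0.0008,0.0036,0.0004]
    - [0,0.6,0,0,0,0,0]
    - [0,0.5,0,0,0,0,0]
    - [0,0,0,0,0,0,0]
    - [0,0,0,0,0,0,0]

```text
time_s: 6.0
eef_pos: [0.5858, -0.1389, 0.355]
tool_rot: [[0.979, 0.203, -0.004], [0.203, -0.979, 0.003], [-0.004, -0.004, -1.0]]
ft_force: [0.4, -0.3, 0.7]
gripper_width: 0.0748
```

```bash
python3 - <<'E'
from h import *
st();to(.5917,-.1385,.293,11.7)
import cv2
b=bot.camera("scene")[100:210,235:345,::-1]; b=cv2.resize(b,None,fx=5,fy=5,interpolation=cv2.INTER_CUBIC)
cv2.imwrite("pics/p3.png",b)
E
```

```text
along mm 9.463000770513446 lat 0.8236786383258835 z 0.3549898507671162 F along 0.29872821143618006 lat -0.343678130934892 z 0.6610528270615972
t 6.0 pos [ 0.5858 -0.1389  0.355 ] F [ 0.36 -0.28  0.66] w 0.0748 yaw 11.69
shift/40mm [0.152 0.027 1.549] rot/360 [-0.0006  0.0006 -0.    ]
```

View pics/p3.png

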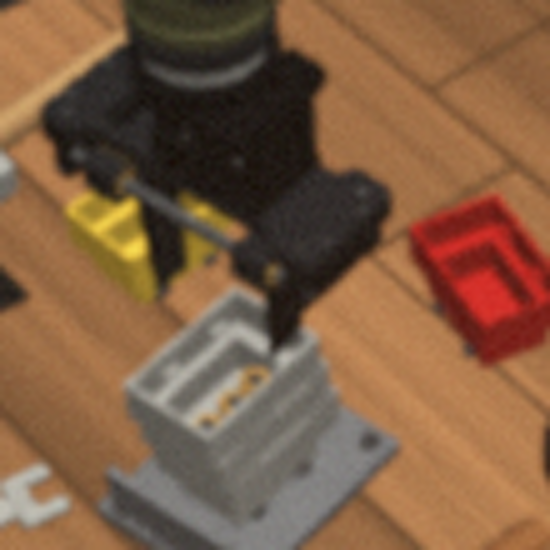

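Emit:
apply_moves:
  moves:
    - [0,0.15,0.02,0,0,0,0]
    - [0,0,0,0,0,0,0]
    - [0,0,0,0,0,0,0]

```text
time_s: 6.42
eef_pos: [0.5911, -0.1388, 0.3548]
tool_rot: [[0.979, 0.202, -0.004], [0.202, -0.979, 0.003], [-0.004, -0.004, -1.0]]
ft_force: [0.3, 1.0, 0.6]
gripper_width: 0.0949
```

```bash
python3 - <<'E'
from h import *
st();to(.5917,-.1385,.293,11.7)
E
```

```text
along mm 14.672440585705218 lat -0.16633422404193754 z 0.35481369452164707 F along 0.468557435664559 lat 0.8755734388717755 z 0.5600592053417417
t 6.425 pos [ 0.5911 -0.1388  0.3548] F [0.28 0.95 0.56] w 0.0949 yaw 11.64
shift/40mm [0.022 0.002 1.545] rot/360 [-0.0006  0.0006 -0.0002]
```

Emit:
apply_moves:
  moves:
    - [0,0.02,0,0.5,-0.0006,0.0006,0]
    - [0,0,0,0.5,0,0,0]
    - [0,0,0,0.35,0,0,0]
    - [0,0,0,0.1,0,0,0]
    - [0,0,0,0,0,0,0]

```text
time_s: 7.05
eef_pos: [0.5919, -0.1388, 0.2951]
tool_rot: [[0.979, 0.201, 0.001], [0.201, -0.979, -0.0], [0.001, 0.001, -1.0]]
ft_force: [0.2, 0.5, -0.0]
gripper_width: 0.095
```

```bash
python3 - <<'E'
from h import *
st();to(.5917,-.1385,.293,11.7)
E
```

```text
along mm 15.430938210390675 lat -0.3526109675883525 z 0.29512197310806465 F along 0.30556195276699616 lat 0.4038509350771015 z -0.030889853067190637
t 7.05 pos [ 0.5919 -0.1388  0.2951] F [ 0.22  0.46 -0.03] w 0.095 yaw 11.62
shift/40mm [-0.003 -0.009  0.053] rot/360 [ 0.0001 -0.0002 -0.0002]
```

Positioned, so closing now.

Emit:
apply_moves:
  moves:
    - [0.4,0,0,0.04,0,0,0]
    - [1,0,0,0,0,0,0]
    - [1,0,0,0,0,0,0]
    - [1,0,0,0,0,0,0]
    - [1,0,0,0,0,0,0]
    - [1,0,0,0,0,0,0]

```text
time_s: 7.8
eef_pos: [0.5925, -0.1389, 0.2954]
tool_rot: [[0.979, 0.201, 0.005], [0.201, -0.979, -0.001], [0.004, 0.002, -1.0]]
ft_force: [-0.1, 0.7, -0.5]
gripper_width: 0.0618
```

```bash
python3 - <<'E'
from h import *
st();to(.5917,-.1385,.293,11.7)
E
```

```text
along mm 15.993053987427688 lat -0.563714706215778 z 0.29541739117733723 F along 0.09143177669154595 lat 0.7433388788965838 z -0.4563394377751413
t 7.8 pos [ 0.5925 -0.1389  0.2954] F [-0.06  0.75 -0.46] w 0.0618 yaw 11.62
shift/40mm [-0.017 -0.014  0.06 ] rot/360 [ 0.0003 -0.0007 -0.0002]
```

Emit:
apply_moves:
  moves:
    - [1,0.04,0,0,0,0,0]
    - [1,0.01,0,-0.1,0,0,0]
    - [1,0,0,0,0,0,0]

```text
time_s: 8.18
eef_pos: [0.5937, -0.1385, 0.2982]
tool_rot: [[0.979, 0.202, 0.001], [0.202, -0.979, -0.001], [0.0, 0.001, -1.0]]
ft_force: [-0.8, 0.8, -3.4]
gripper_width: 0.0621
```

```bash
python3 - <<'E'
from h import *
st();to(.5917,-.1385,.293,11.7)
import cv2
b=bot.camera("scene")[100:210,235:345,::-1]; b=cv2.resize(b,None,fx=5,fy=5,interpolation=cv2.INTER_CUBIC)
cv2.imwrite("pics/p4.png",b)
E
```

```text
along mm 17.295011861404475 lat -0.3694318657982681 z 0.29816249608823286 F along -0.5982858734860621 lat 0.9111472092800299 z -3.388278796644505
t 8.175 pos [ 0.5937 -0.1385  0.2982] F [-0.77  0.77 -3.39] w 0.0621 yaw 11.62
shift/40mm [-0.05  -0.009  0.129] rot/360 [ 0.0001 -0.0001 -0.0002]
```

View pics/p4.png

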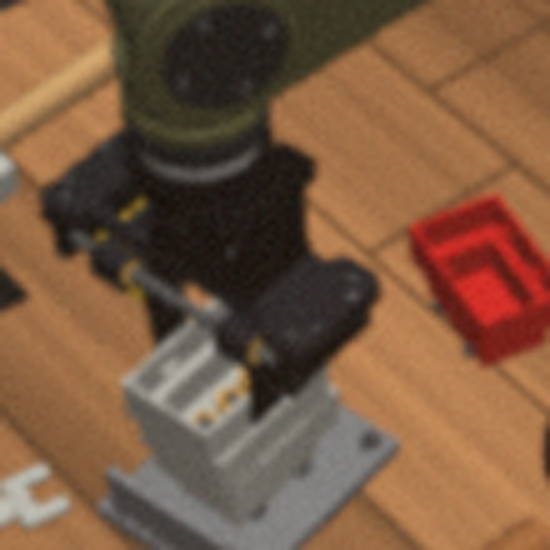

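Emit:
apply_moves:
  moves:
    - [1,0,0,-0.1,0,0,0]
    - [1,0,0,0,0,0,0]

```text
time_s: 8.48
eef_pos: [0.5937, -0.1383, 0.3016]
tool_rot: [[0.98, 0.201, 0.0], [0.201, -0.98, 0.0], [0.0, 0.0, -1.0]]
ft_force: [0.1, -0.3, -3.4]
gripper_width: 0.0615
```

```bash
python3 - <<'E'
from h import *
for k in range(1): st()
import cv2
b=bot.camera("scene")[100:210,235:345,::-1]; b=cv2.resize(b,None,fx=5,fy=5,interpolation=cv2.INTER_CUBIC)
cv2.imwrite("pics/p5.png",b)
st()
E
```

```text
along mm 17.284965958460237 lat -0.1967510100061593 z 0.30161008480226836 F along 0.07412907558478021 lat -0.33873664985902907 z -3.4246513911818077
along mm 17.21621430963751 lat -0.15067745947812144 z 0.30134462657224886 F along -0.7944954406790529 lat 0.5084415080529765 z -3.0021247309785646
```

View pics/p5.png

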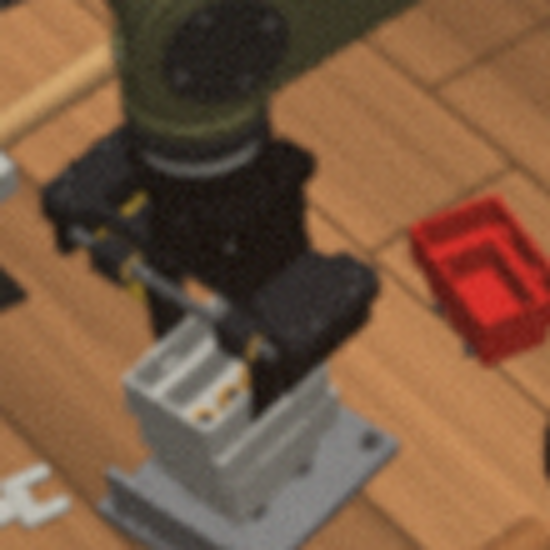

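```bash
python3 - <<'E'
import cv2,numpy as np
L=[]
for n in("p3","p4","p5"):
    im=cv2.imread(f"pics/{n}.png")[330:530,110:350]; L.append(cv2.resize(im,None,fx=1.1,fy=2.5,interpolation=cv2.INTER_CUBIC))
cv2.imwrite("pics/cmp.png",np.hstack(L))
E
```

```text
(no output)
```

View pics/cmp.png

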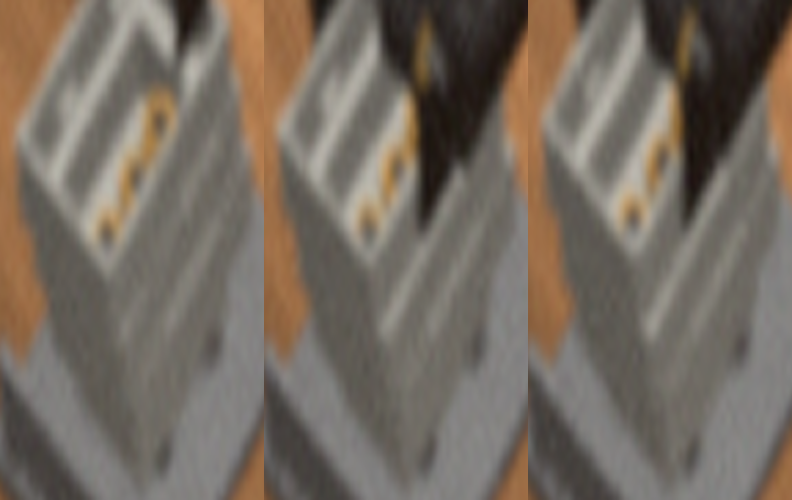

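Comparing the crops, the next cup's bright rim stays put while more of it shows, and the load is about 3.3 N, which is one cup with its nuts. So it is unhooked, and I'll keep lifting.

Emit:
apply_moves:
  moves:
    - [1,0,0,-0.2,0,0,0]
    - [1,0,0,-0.25,0,0,0]
    - [1,0,0,-0.3,0,0,0]
    - [1,0,0,-0.4,0,0,0]
    - [1,0,0,-0.4,0,0,0]
    - [1,0,0,-0.3,0,0,0]
    - [1,0,0,0,0,0,0]
    - [1,0,0,0,0,0,0]

```text
time_s: 9.52
eef_pos: [0.5938, -0.1383, 0.3829]
tool_rot: [[0.979, 0.201, 0.004], [0.201, -0.98, -0.001], [0.004, 0.002, -1.0]]
ft_force: [-0.6, -0.3, -3.6]
gripper_width: 0.0619
```

```bash
python3 - <<'E'
from h import *
st()
import cv2
b=bot.camera("scene")[70:210,215:355,::-1]; b=cv2.resize(b,None,fx=4,fy=4,interpolation=cv2.INTER_CUBIC)
cv2.imwrite("pics/p6.png",b)
E
```

```text
along mm 17.43403991246869 lat -0.24017761932535256 z 0.3828801080658548 F along -0.6644324628403521 lat -0.11852465870215456 z -3.643989013085829
```

View pics/p6.png

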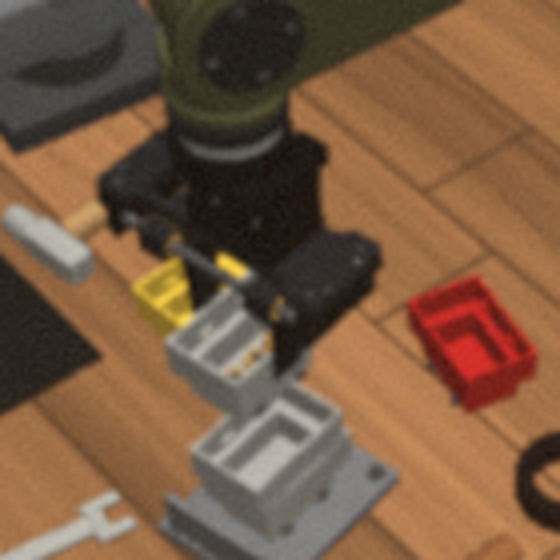

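Emit:
apply_moves:
  moves:
    - [1,0.05,-0.25,0,0,0,-0.003]
    - [1,0.1,-0.5,0,0,0,-0.005]
    - [1,0.19,-0.72,0,0,0,-0.005]
    - [1,0.21,-0.72,0,0,0,-0.005]
    - [1,0.23,-0.71,0,0,0,-0.005]
    - [1,0.26,-0.7,0,0,0,-0.005]
    - [1,0.28,-0.69,0,0,0,-0.005]
    - [1,0.3,-0.68,0,0,0,-0.005]
    - [1,0.25,-0.5,0,0,0,-0.005]
    - [1,0.15,-0.3,0,0,0,-0.004]

```text
time_s: 10.82
eef_pos: [0.5879, 0.1255, 0.378]
tool_rot: [[0.866, 0.5, -0.005], [0.5, -0.866, 0.004], [-0.002, -0.006, -1.0]]
ft_force: [-0.2, 0.1, -3.0]
gripper_width: 0.0616
```

```bash
python3 - <<'E'
from h import *
to(.578,.228,.36,30)
show("frame scene out",cr("scene",[(160,72),(440,158),(355,475),(48,375)],335,240,7,.022))
show("frame scene out b",cr("scene",[(355,475),(48,375)],335,240,7,.0))
E
```

```text
t 10.825 pos [0.5879 0.1255 0.378 ] F [-0.16  0.06 -3.02] w 0.0616 yaw 29.99
shift/40mm [ 1.068 -2.341  0.462] rot/360 [-0.001   0.0004 -0.    ]
frame scene out mean [0.5822 0.2288 0.022 ]
   [0.5506 0.1448 0.022 ] side 0.1122 ang 119.8
   [0.4949 0.2422 0.022 ] side 0.1383 ang 31.6
   [0.6127 0.3146 0.022 ] side 0.1163 ang -60.2
   [0.6706 0.2136 0.022 ] side 0.1383 ang -150.1
frame scene out b mean [0.6329 0.2573 0.    ]
   [0.6034 0.3088 0.    ] side 0.1186 ang -60.2
   [0.6624 0.2059 0.    ] side 0.1186 ang 119.8
```

Both cameras put the frame at about (0.580, 0.228).

Emit:
apply_moves:
  moves:
    - [1,0.25,-0.5,0,-0.001,0.0004,0]
    - [1,0.3,-0.65,0.1,0,0,0]
    - [1,0.3,-0.6,0.1,0,0,0]
    - [1,0.2,-0.4,0,0,0,0]
    - [1,0,0,0,0,0,0]
    - [1,0,0,0,0,0,0]

```text
time_s: 11.58
eef_pos: [0.5791, 0.2265, 0.3689]
tool_rot: [[0.863, 0.505, -0.001], [0.505, -0.863, -0.002], [-0.002, 0.001, -1.0]]
ft_force: [1.2, 0.5, -3.7]
gripper_width: 0.0619
```

```bash
python3 - <<'E'
from h import *
to(.58,.228,.2315,30)
E
```

```text
t 11.575 pos [0.5791 0.2265 0.3689] F [ 1.24  0.55 -3.69] w 0.0619 yaw 30.35
shift/40mm [ 0.047 -0.024  3.436] rot/360 [0.0002 0.0004 0.001 ]
```

Emit:
apply_moves:
  moves:
    - [1,0.04,-0.02,0.4,0,0.0004,0.001]
    - [1,0,0,0.6,0,0,0]
    - [1,0,0,0.6,0,0,0]
    - [1,0,0,0.5,0,0,0]
    - [1,0,0,0.4,0,0,0]
    - [1,0,0,0.2,0,0,0]
    - [1,0,0,0,0,0,0]
    - [1,0,0,0,0,0,0]

```text
time_s: 12.58
eef_pos: [0.5812, 0.2243, 0.2547]
tool_rot: [[0.869, 0.495, 0.002], [0.495, -0.869, -0.001], [0.001, 0.002, -1.0]]
ft_force: [-0.3, 0.1, -2.8]
gripper_width: 0.0617
```

```bash
python3 - <<'E'
from h import *
to(.58,.228,.2315,30)
import cv2
b=bot.camera("scene")[210:330,310:450,::-1]; b=cv2.resize(b,None,fx=4,fy=4,interpolation=cv2.INTER_CUBIC)
cv2.imwrite("pics/p7.png",b)
E
```

```text
t 12.575 pos [0.5812 0.2243 0.2547] F [-0.3   0.06 -2.81] w 0.0617 yaw 29.65
shift/40mm [ 0.019 -0.098  0.581] rot/360 [ 0.0003 -0.0001 -0.001 ]
```

View pics/p7.png

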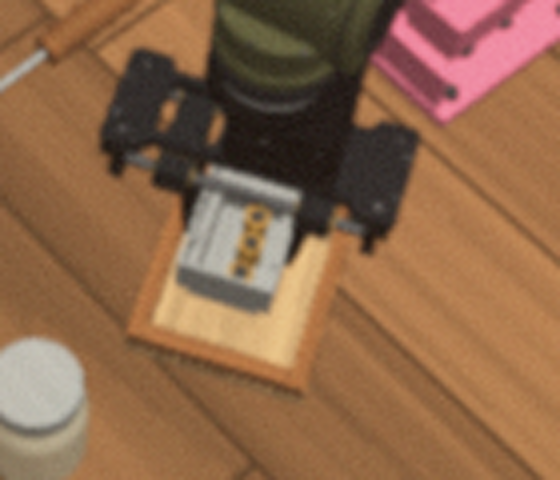

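The scene view shows the cup level over the recess at crop (240,245), clear of the edging, with its nuts in it. Lowering onto the floor.

Emit:
apply_moves:
  moves:
    - [1,0,-0.09,0.2,0,0,0]
    - [1,0,0,0.2,0,0,0]
    - [1,0,0,0.07,0,0,0]
    - [1,0,0,0,0,0,0]

```text
time_s: 13.12
eef_pos: [0.5797, 0.228, 0.2361]
tool_rot: [[0.869, 0.495, 0.004], [0.495, -0.869, -0.001], [0.003, 0.003, -1.0]]
ft_force: [0.0, -0.2, -2.9]
gripper_width: 0.0618
```

```bash
python3 - <<'E'
from h import *
to(.58,.228,.2315,30)
E
```

```text
t 13.125 pos [0.5797 0.228  0.2361] F [ 0.02 -0.18 -2.85] w 0.0618 yaw 29.67
shift/40mm [0.006 0.003 0.116] rot/360 [ 0.0004 -0.0005 -0.0009]
```

Emit:
apply_moves:
  moves:
    - [1,0,0,0.05,0.0004,-0.0005,0]
    - [1,0,0,0.05,0,0,0]
    - [1,0,0,0.03,0,0,0]

```text
time_s: 13.5
eef_pos: [0.58, 0.228, 0.2315]
tool_rot: [[0.869, 0.495, 0.0], [0.495, -0.869, 0.0], [0.0, 0.0, -1.0]]
ft_force: [-2.6, -1.2, 2.4]
gripper_width: 0.0616
```

```bash
python3 - <<'E'
from h import *
to(.58,.228,.2315,30)
E
```

```text
t 13.5 pos [0.58   0.228  0.2315] F [-2.62 -1.2   2.4 ] w 0.0616 yaw 29.66
shift/40mm [ 0.    -0.001  0.001] rot/360 [ 0.     -0.0001 -0.0009]
```

The load reversed from −2.9 to +2.4 N exactly at the computed height, so the cup is seated. I'll open in place and then rise.

Emit:
apply_moves:
  moves:
    - [0.6,0,0,0,0,0,0]
    - [0.2,0,0,0,0,0,0]
    - [0,0,0,0,0,0,0]
    - [0,0,0,0,0,0,0]
    - [0,0,0,0,0,0,0]

```text
time_s: 14.12
eef_pos: [0.5812, 0.2283, 0.2338]
tool_rot: [[0.869, 0.495, 0.005], [0.495, -0.869, 0.002], [0.005, 0.001, -1.0]]
ft_force: [0.3, 0.6, -0.1]
gripper_width: 0.0931
```

```bash
python3 - <<'E'
from h import *
to(.58,.228,.2315,30)
E
```

```text
t 14.125 pos [0.5812 0.2283 0.2338] F [ 0.26  0.55 -0.1 ] w 0.0931 yaw 29.66
shift/40mm [-0.03  -0.008  0.058] rot/360 [ 0.0002 -0.0008 -0.0009]
```

Emit:
apply_moves:
  moves:
    - [0,0,0,-0.3,0,0,0]
    - [0,0,0,-0.7,0,0,0]
    - [0,0,0,-1,0,0,0]
    - [0,0,0,-1,0,0,0]
    - [0,-1,0,-0.5,0,0,0]
    - [0,-1,0,0,0,0,0]
    - [0,-1,0,0,0,0,0]
    - [0,-1,0,0,0,0,0]
    - [0,0,0,0,0,0,0]

```text
time_s: 15.25
eef_pos: [0.4378, 0.147, 0.3858]
tool_rot: [[0.869, 0.495, 0.016], [0.495, -0.869, 0.004], [0.016, 0.005, -1.0]]
ft_force: [0.3, 0.5, 0.3]
gripper_width: 0.0951
```

```bash
python3 - <<'E'
from h import *
import cv2
to(.58,.228,.2315,30)
s=bot.camera("scene")[:,:,::-1];t=bot.camera("top")[:,:,::-1]
c=lambda im,x,y,w,h,f:cv2.resize(im[y:y+h,x:x+w],None,fx=f,fy=f,interpolation=cv2.INTER_CUBIC)
cv2.imwrite("pics/f1.png",np.hstack([c(s,330,235,80,80,5),c(s,245,145,80,80,5)]))
cv2.imwrite("pics/f2.png",t);cv2.imwrite("pics/f3.png",s)
E
```

```text
t 15.25 pos [0.4378 0.147  0.3858] F [0.31 0.54 0.33] w 0.0951 yaw 29.69
shift/40mm [ 4.03  -0.016  3.922] rot/360 [ 0.0007 -0.0025 -0.0009]
```

View pics/f1.png

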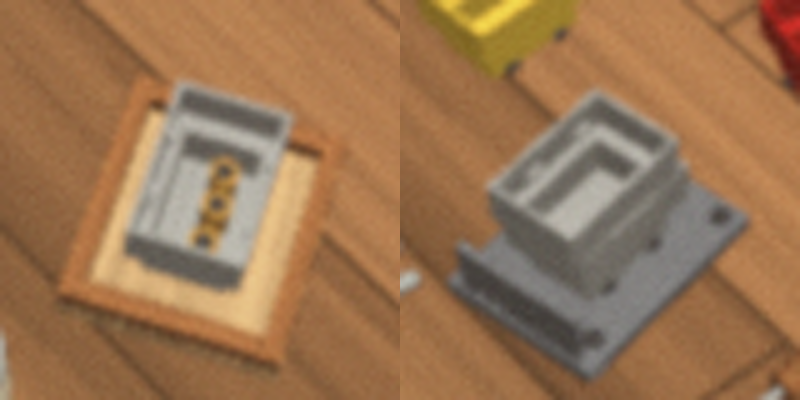

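View pics/f2.png

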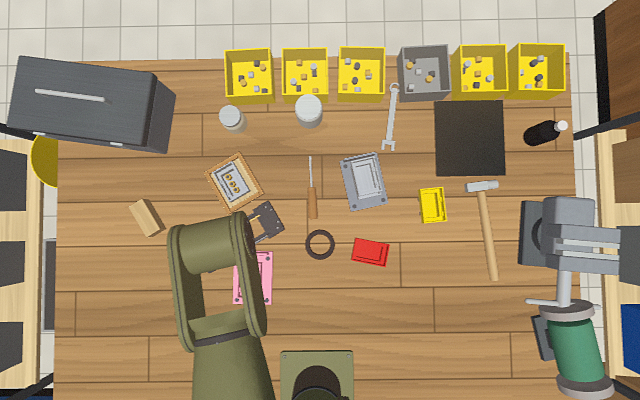

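```bash
python3 - <<'E'
from h import *
show("cup",cr("scene",[(180,82),(293,118),(242,270),(126,236)],330,235,5,.063))
print(bot.sign_off())
E
```

```text
cup mean [0.5824 0.2285 0.063 ]
   [0.5561 0.1781 0.063 ] side 0.0615 ang 119.0
   [0.5262 0.2318 0.063 ] side 0.0936 ang 29.2
   [0.6079 0.2776 0.063 ] side 0.06 ang -58.6
   [0.6392 0.2263 0.063 ] side 0.0961 ang -149.9
the job is handed in; nothing more can be done
None
```

The top steel cup now stands flat inside the wooden frame with its three nuts in it, and the job is handed in. No verdict comes back from the hand-in, so what follows is from my own checks.

- **Push:** I pushed the cup towards the lip with the closed fingers. At about 32 N the fingertip stopped advancing, where the stop was expected.
- **Lift:** I gripped the collar and raised it in small steps. The load stayed near 3.4 N, which is one cup plus nuts, and the pictures showed the next cup's rim not moving.
- **Placing:** On lowering, the load reversed at the computed floor height. The rim corners then measured 94 × 61 mm with the centre at about (0.582, 0.229), 2–3 mm from the frame's centre. That height was assumed in the rim measurement, and I did not measure the tilt separately; the cup looks level in the picture.
- **Everything else:** The next cup is still seated, and by eye the bystanders are where they were. The gripper is clear of everything, and it took 15.4 s.

The two cameras disagreed by up to about 9 mm on the cup's starting position, so I located the stop by force.

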